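# Put the whistle away and latch the shelf door

## Robot

A 7-joint arm with a two-finger parallel gripper is mounted at the origin on the work surface. World frame = base frame: x ahead of the robot, y to its left, z up, the work surface at z = 0. Lengths are in m, angles in rad, forces in N, time in s.
With the tool pointing down it reaches from about 0.425 to 0.825 m from the base axis. Payload 3.6 kg.
Tool frame: the origin (TCP) lies midway between the tips of the shut fingers; the grasp point (between the pads) lies 19 mm behind it; z points along the fingers, y is the line along which they close (so a half turn about z gives the same grasp; the last joint's range is limited). The gripper opens to 85 mm and grips with 20 to 120 N. Pads are 22 mm wide; open, the fingers measure 114 mm over their backs; the gripper's body (76 mm by 85 mm) begins 54 mm behind the grasp point. The pads swing forward as they close: fully open they stand 13 mm farther back than shut.
Start: joints at [1.079, 0.615, -0.013, 1.423, 0.008, 1.103, -0.04], TCP at [0.292, -0.581, 0.231] pointing down, gripper open.
Joint ranges: [-3.12, 3.12], [-0.3, 2.06], [-1.34, 1.32], [0.26, 2.42], [-1.36, 4.5], [0.01, 1.98], [-2.84, 2.84]. Speed limits (rad/s): [2.79, 2.79, 3.14, 3.14, 3.14, 3.14, 3.14].

## Interface

Orientations are given as a rotation vector (axis times angle).
In Python, from bench import ctrl gives the robot as it stands.
- The arm moves only by the shell command python3 -m inch 'ROWS' [OPENING] [FORCE]. ROWS is JSON, a list of rows, each a list of 2 entries, a list of its own where there are three numbers: the shift along the tool's x, y, z in cm, then the turn, a rotation vector about the tool's x, y, z in rad. A call has 1 to 8 rows; each row is the pose to reach, as a shift and turn from the pose commanded when the call began, along the tool's axes at that moment; what a row does not reach only later rows make up. A row lasts 1/12 s, in which the tool goes at most 41.7 mm and 7.16 degrees, less where a joint would pass 70% of its speed; a pose out of reach is approached as far as the arm can. A call with a gripper value outside its range is refused whole. OPENING is the closure in counts, from 0 (fully open) to 255 (shut), set as the call begins (- or left out, the last holds). The fingers move at their own pace and stop on an object; FORCE is the grip in N (left out, the last holds). Time passes only in rows, so rows that repeat a pose let the fingers close. It gives the time, the measured TCP pose, the force, the opening and the grip force at its end, in the units of the state.
- ctrl.state(): the state, without advancing time (a new reading comes with each control period).
- ctrl.get_image(name): name is "side" or "top"; returns the picture (420x560x3 uint8, red, green, blue); there is no depth.
- ctrl.get_calibration(name): a dict with "fx", "fy", "cx", "cy" (pixels), "extrinsics" (4x4, takes a point from camera to world coordinates). Camera axes: x right, y up, looking along -z (the intrinsics and any distortion apply to the point x, -y, -z); pixel columns grow to the right and rows downward; lengths in m; the calibration is good to about 2 mm. A picture is of the moment at which its call begins. get_calibration takes no time and is no camera call.
- ctrl.sign_off(): hands the job in; it is judged then, once.
The state is a dict: "time": time; "joint_pos": joint angles; "dq": joint speeds; "joint_torque": joint torques, N m; "tool_pos": TCP position; "tool_rot": TCP orientation; "contact_force": force on the tool from outside, world axes, zero at the start; "moment": the same for the moment, N m; "grip_width": opening from 0.0 (shut) to 1.0 (fully open); "gripper_force": force on a finger pad.
Only numpy, scipy, OpenCV 4.12 (cv2) and the standard library are available. Lean on these libraries where they do the work, as an engineer would, in place of code of your own. Each camera call takes 0.05 s, during which the arm holds its last target. There are 200 camera calls.

## Task

Put the whistle into the open drawer of the paulownia cabinet, push the drawer fully home, then push the sprung door shut until its latch tongue rides over the keeper and snaps in, so that the door stays shut by itself. Do not slam or force the door (never push on it with more than 18 N), and leave the car, the cups and the tin where they are.

Things in the scene. Friction and masses are not known exactly. Their poses are not given: they have to be found in the camera images.
- cabinet: Fixed paulownia cabinet, 220 deep (x) x 228 wide (y) x 220 mm high, front to the robot. Origin: centre of underside; x points front to back, y to its left seen from the robot. Front edges of its 12 mm side walls at local x = -0.110; the door fits the 204 mm opening between them. The bare top board starts 36 mm behind those edges, so the drawer front can be reached from above.
- drawer (a joint): Opening of the drawer in m: 0 fully home, grows as it comes out towards the robot (starts 0.08 to 0.10 out); slides along the cabinet's x, friction about 1.2 N, firm stop at home. Drawer 160 long, 110 wide, 48 mm high, open on top, walls and floor 6 mm. Home, its front face lies 30 mm behind the side walls' front edges and 6 mm ahead of the top board.
- drawer_in (a point): Point on the drawer's inner floor, 45 mm behind its front face, mid-width; moves with the drawer; axes as the cabinet's. Floor 161 mm above the table, rim 42 mm above the floor. Free inner space about this point: 39 mm to the front, 109 mm to the back (partly under the top board), 49 mm to each side.
- drawer_front (a point): Centre of the drawer's outer front face, 179 mm above the table, axes as the cabinet's; the place to push. Face 110 mm wide, 48 mm high.
- door (a joint): Door angle in rad: 0 = front face level with the side walls' front edges, grows as it opens towards the robot (starts 1.1 to 1.35, limit 1.45). Panel 198 wide, 14 thick, 25 to 215 mm above the table, 0.4 kg. A weak hinge spring (0.18 N m/rad) swings it back to about 1.25 unless latched, so it must be followed all the way. Latched, it rests between about -0.045 and 0.085.
- door_hinge (a point): Point on the door's upright hinge axis, in the plane of its front face, 190 mm above the table, at cabinet local x -0.110, y +0.102 (left front corner). Its axes turn with the door: -y runs along the front face to the free edge (198 mm away), -x is the front face's outward normal.
- door_push (a point): Good place to push: on the door's front face 175 mm from the hinge axis, 190 mm above the table, 25 mm below the door's top edge; axes as door_hinge. The latch case, standing 25 mm proud of the face, is below it, 92 to 128 mm above the table.
- latch (a point): Where the sprung brass tongue leaves the door's free edge (its square room side), 110 mm above the table; axes as door_hinge. The tongue juts 15 mm past the edge; its cabinet side slopes about 35 degrees. Closing presses it in 8.5 mm over about 12 mm of edge travel: at door_push that takes 6 to 11 N, then drops at the snap.
- keeper_nominal (a point): Middle of the keeper's round lip (steel bracket on the right side wall, 110 mm above the table) in its nominal place, fixed to the cabinet. The real keeper is bolted in a slot up to 12 mm nearer or deeper, not reported: feel for it. Just past the snap a hard rubber stop takes the door (12 N/mm), so a push grown to 13 N means latched; over 18 N is forcing.
- whistle: Stainless toy whistle lying on its side: round barrel (24 mm diameter, 20 mm high, axis upright) and a flat mouthpiece 10 mm thick, 20 mm high, reaching 40 mm from the barrel's axis along +x, at y = 2 to 12 mm. Origin under the barrel's axis, on the table; z up. 24 mm wide across y at the barrel. About 35 g. It trades places with the car and the cups.
- car: Teal toy race car 88 x 42 x 32 mm, origin centre of underside, x forward. Leave alone.
- cups: Tower of three yellow building cups, 68 mm wide, 70 mm high, origin centre of underside. Leave alone.
- tin: Metal tin with clip-on lid, 89 x 126 x 57 mm, origin centre of underside, left of the cabinet. Leave alone.
Mind the look-alikes: they are no part of the job. Leave any purple or red look-alike of the whistle alone.

How it is judged:
By the outcome, as a careful person would: the job done as asked, in the order asked, and still so for the second after the job is handed in, with the robot touching nothing.
It also fails if it takes over 61 s, if anything falls off the work surface, if the arm or the gripper's body presses on something with over 40 N, if the wrist force passes 120 N, or if a joint passes its speed limit or range.

## Working session

There is one attempt and no reset: what is moved stays moved. The work goes in short steps, Python scripts to look and compute and a shell command to move; the robot and the scene stay as the last step left them, time stands still between calls to the robot, and variables do not carry over. Pictures are saved under pics/ and viewed, at most 10 in all, crops included, and the job is handed in when it is done.

```bash
mkdir -p pics; ls
python3 - <<'E'
from bench import ctrl
import cv2,numpy as np
for n in("top","side"):
    cv2.imwrite(f"pics/{n}0.png",ctrl.get_image(n)[:,:,::-1])
    c=ctrl.get_calibration(n);print({k:np.round(v,4).tolist() for k,v in c.items() if k!='name'})
print(ctrl.state())
E
```

```text
pics
{'fx': 413.1966, 'fy': 413.1966, 'cx': 274.754, 'cy': 209.9935, 'extrinsics': [[-0.0271, 0.9836, -0.1782, 0.3682], [-0.9996, -0.028, -0.0027, 0.0248], [-0.0076, 0.1781, 0.984, 1.2388], [0.0, 0.0, 0.0, 1.0]]}
{'fx': 538.3044, 'fy': 538.3044, 'cx': 280.5658, 'cy': 209.985, 'extrinsics': [[-0.752, 0.4114, -0.515, -0.0376], [-0.6592, -0.4661, 0.5902, 0.7375], [0.0028, 0.7833, 0.6217, 0.881], [0.0, 0.0, 0.0, 1.0]]}
{'time': 0.1, 'joint_pos': array([ 1.07849325,  0.61585511, -0.01258495,  1.42478412,  0.0081212 ,
        1.10338862, -0.04038249]), 'dq': array([-7.63707131e-05, -1.41101027e-03, -3.35486512e-04, -3.87878742e-03,
        1.22322089e-03,  6.37910242e-04,  1.49184231e-03]), 'joint_torque': array([ 1.73429249e-03, -4.70383644e+01,  2.60689734e-01, -1.71570897e+01,
        1.01931189e-02,  5.85219590e-03,  4.14211385e-06]), 'tool_pos': array([ 0.29161446, -0.58012579,  0.23021785]), 'tool_rot': array([-3.05450637e+00, -7.24655671e-01,  9.67485832e-04]), 'contact_force': array([-0.13756104, -1.00751508, -0.46708228]), 'moment': array([-0.00871118,  0.00984181, -0.01612775]), 'gripper_force': 0.0, 'grip_width': 1.0019881840539162}
```

View pics/top0.png

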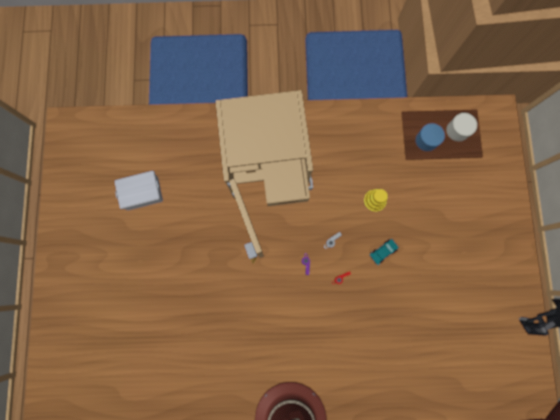

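View pics/side0.png

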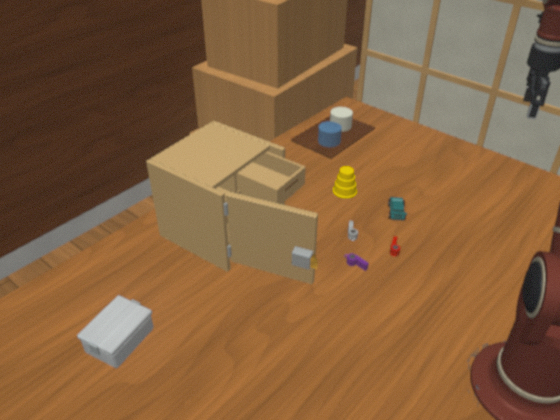

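The top view shows the cabinet around (265,135), drawer out at (286,182), door at (245,217), the steel whistle at (332,241), a purple look-alike at (306,265) and a red one at (341,278). Next I'll enlarge the key regions.

Run:
```python
import cv2
t=cv2.imread("pics/top0.png")
a=cv2.resize(t[85:265,205:325],None,fx=5,fy=5,interpolation=cv2.INTER_CUBIC)[:600]
b=cv2.resize(t[85:205,205:325],None,fx=5,fy=5,interpolation=cv2.INTER_CUBIC)
cv2.imwrite("pics/c1.png",b)
w=cv2.resize(t[225:257,315:355],None,fx=10,fy=10,interpolation=cv2.INTER_CUBIC)
d=cv2.resize(t[170:265,220:270],None,fx=6,fy=6,interpolation=cv2.INTER_CUBIC)
import numpy as np
o=np.zeros((600,800,3),np.uint8);o[:320,:400]=w;o[:570,420:720]=d
cv2.imwrite("pics/c2.png",o)
```

```text
(no output)
```

View pics/c1.png

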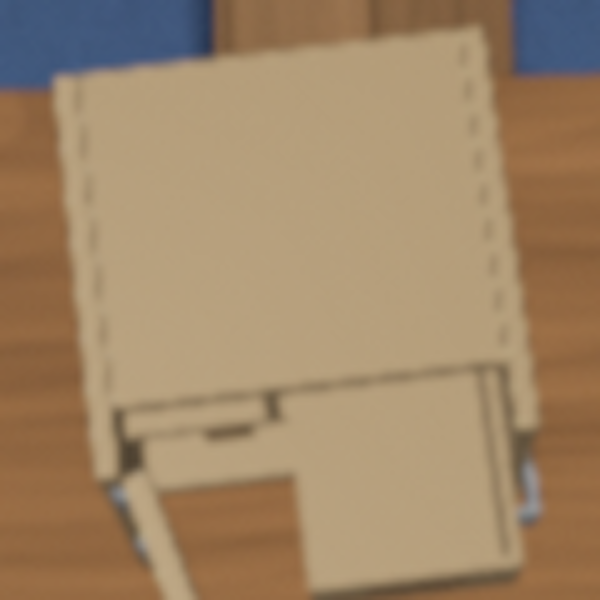

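View pics/c2.png

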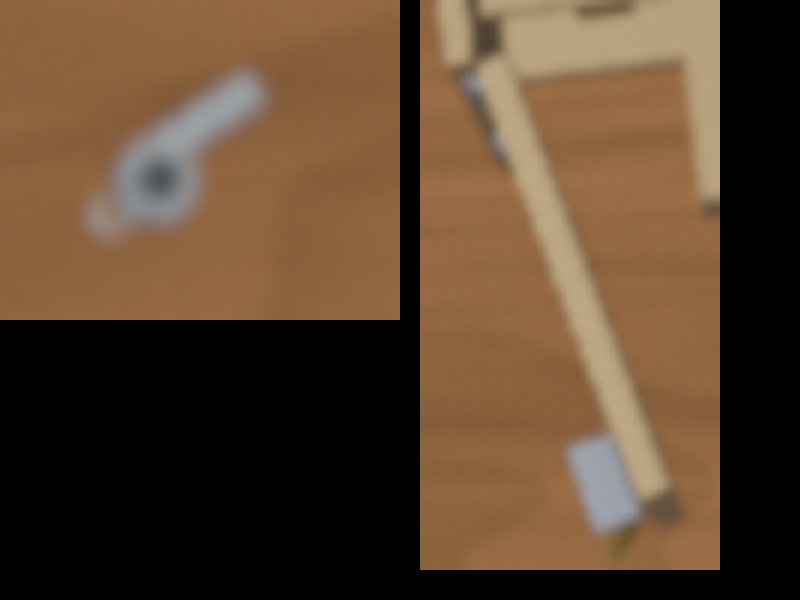

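c1 shows the cabinet top's corners at crop (57,75), (483,28), (100,482), (535,430) and the drawer front rim from (312,582) to (520,568). c2 shows the whistle barrel at (157,180), its mouthpiece tip near (255,80), and the door's front face running from (480,70) to (637,502).

```bash
cat > h.py <<'E'
import numpy as np
from bench import ctrl
from scipy.spatial.transform import Rotation as R
def px2w(n,u,v,z):
    c=ctrl.get_calibration(n);E=np.array(c["extrinsics"])
    d=E[:3,:3]@np.array([(u-c["cx"])/c["fx"],-(v-c["cy"])/c["fy"],-1]);o=E[:3,3]
    return o+d*(z-o[2])/d[2]
def w2px(n,p):
    c=ctrl.get_calibration(n);E=np.array(c["extrinsics"])
    q=E[:3,:3].T@(np.array(p)-E[:3,3]);return np.array([c["cx"]-c["fx"]*q[0]/q[2],c["cy"]+c["fy"]*q[1]/q[2]])
def down(yaw):  # tool z down, tool x along yaw
    c,s=np.cos(yaw),np.sin(yaw)
    return R.from_matrix(np.array([[c,s,0],[s,-c,0],[0,0,-1.]]))
def to(p,rot=None):
    s=ctrl.state();r=R.from_rotvec(s["tool_rot"])
    sh=r.inv().apply(np.array(p)-s["tool_pos"])*100
    tu=(r.inv()*rot).as_rotvec() if rot is not None else np.zeros(3)
    print("shift cm",sh.round(2),"turn",tu.round(3));return sh,tu
E
python3 - <<'E'
from h import *
def f(x,y,s,ox,oy): return ox+(x+.5)/s-.5, oy+(y+.5)/s-.5
P={}
for k,(x,y) in dict(BL=(57,75),BR=(483,28),FL=(100,482),FR=(535,430)).items():
    P[k]=px2w("top",*f(x,y,5,205,85),.22)[:2]; print(k,P[k].round(4))
print("w",[np.linalg.norm(P[a]-P[b]).round(4) for a,b in("BL BR".split(),"FL FR".split(),"BL FL".split(),"BR FR".split())])
l=P['BL']-P['FL']+P['BR']-P['FR'];print("yaw",np.arctan2(l[1],l[0]))
l=P['FL']-P['FR']+P['BL']-P['BR'];print("yaw",np.arctan2(-l[0],l[1]), "c",sum(P.values())/4)
for x,y in((312,582),(520,568)): print("drawer",px2w("top",*f(x,y,5,205,85),.203).round(4))
for x,y in((157,180),(250,90)): print("whistle",px2w("top",*f(x,y,10,315,225),.02).round(4))
for x,y in((60,70),(217,502),(247,490)): print("door",px2w("top",*f(x,y,6,220,170),.215).round(4))
s=ctrl.state();print(R.from_rotvec(s["tool_rot"]).as_matrix().round(3))
E
```

```text
BL [0.8528 0.1744]
BR [ 0.8724 -0.051 ]
FL [0.6312 0.1529]
FR [ 0.652 -0.069]
w [np.float64(0.2263), np.float64(0.2229), np.float64(0.2226), np.float64(0.2211)]
yaw 0.08910300383140482
yaw 0.09018629869574928 c [0.75207237 0.05184219]
drawer [0.5797 0.0468 0.203 ]
drawer [ 0.584  -0.0598  0.203 ]
whistle [ 0.4866 -0.133   0.02  ]
whistle [ 0.5125 -0.1619  0.02  ]
door [0.6314 0.1409 0.215 ]
door [0.4463 0.0775 0.215 ]
door [0.4509 0.0651 0.215 ]
[[ 0.893  0.449 -0.001]
 [ 0.449 -0.893  0.002]
 [-0.    -0.002 -1.   ]]
```

Run:
```python
from h import *
to([.4866,-.133,.16],down(np.radians(123)))
import cv2
t=ctrl.get_image("top")[225:257,315:355].astype(int)
m=((t[...,2]-t[...,0])>-5).astype(np.uint8); ys,xs=np.nonzero(m)
W=np.array([px2w("top",x+315,y+225,.02)[:2] for x,y in zip(xs,ys)])
b=cv2.minAreaRect(W.astype(np.float32)*1000);print(len(xs),b)
```

```text
shift cm [ 37.51 -31.17   7.09] turn [-0.002 -0.002 -1.681]
68 ((496.86688232421875, -143.1875), (18.589632034301758, 48.747249603271484), 42.7074089050293)
```

```bash
python3 -m inch '[[[3,-2.5,0.5],[0,0,-0.12]],[[6,-5,1],[0,0,-0.24]],[[9.3,-7.8,1.5],[0,0,-0.36]],[[12.5,-10.4,2.2],[0,0,-0.48]],[[15.6,-13,3],[0,0,-0.6]],[[18.7,-15.6,3.6],[0,0,-0.72]],[[21.8,-18.2,4.2],[0,0,-0.84]],[[25,-20.8,4.7],[0,0,-0.96]]]' 70 30
python3 -c "
from h import *
print(ctrl.state()['joint_pos'].round(2));to([.4866,-.133,.10],down(np.radians(123.5)))"
```

```text
time: 0.82
tool_pos: [0.4218, -0.2807, 0.1839]
tool_rot: [-2.37, -2.061, 0.0]
contact_force: [1.0, -1.3, 0.7]
grip_width: 0.725
gripper_force: 0.0
[ 0.75  0.47 -0.3   1.89  0.18  0.81  0.22]
shift cm [15.53  4.36  8.39] turn [-0.001 -0.    -0.724]
```

```bash
python3 -m inch '[[[3.1,0.9,1.7],[0,0,-0.12]],[[6.2,1.8,3.4],[0,0,-0.24]],[[9.3,2.7,5.1],[0,0,-0.36]],[[12.4,3.5,6.8],[0,0,-0.48]],[[14.5,4.1,7.8],[0,0,-0.6]],[[15.5,4.4,8.4],[0,0,-0.72]],[[15.5,4.4,8.4],[0,0,-0.724]],[[15.5,4.4,8.4],[0,0,-0.724]]]'
python3 - <<'E'
from h import *
print(ctrl.state()['joint_pos'].round(2));to([.4866,-.133,.003],down(np.radians(123.5)))
import cv2
a=ctrl.get_image("top")[:,:,::-1];b=ctrl.get_image("side")[:,:,::-1]
o=np.hstack([cv2.resize(a[190:290,270:390],(400,333),interpolation=2),cv2.resize(b[150:290,300:420],(400,467),interpolation=2)[:333]])
cv2.imwrite("pics/p3.png",o)
E
```

```text
time: 1.48
tool_pos: [0.4875, -0.1355, 0.0999]
tool_rot: [-1.497, -2.761, 0.001]
contact_force: [0.4, 0.1, 0.1]
grip_width: 0.73
gripper_force: 0.0
[ 0.51  0.61 -0.43  1.97  0.41  0.65  0.4 ]
shift cm [0.25 0.07 9.69] turn [-0.001 -0.001 -0.008]
```

View pics/p3.png

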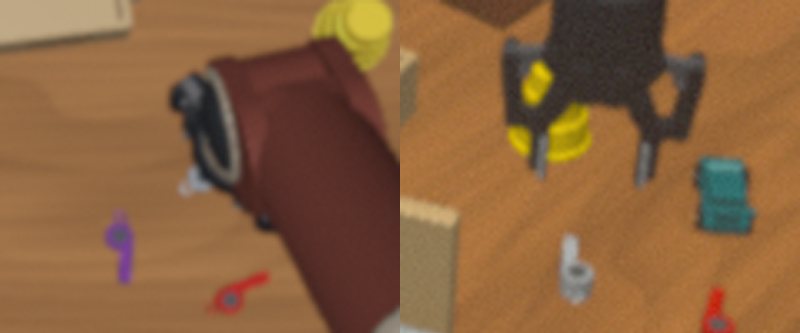

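The side crop shows the whistle barrel at (576,278), clear of the fingers, with the look-alikes clear too. I'll cross-check it with the side camera and descend.

```bash
python3 -c "
from h import *
print(px2w('side',352.8,233.0,.02),w2px('side',[.4866,-.133,.02]))"
python3 -m inch '[[[0.2,0,3],[0,0,-0.008]],[[0.25,0.05,6],[0,0,-0.008]],[[0.25,0.05,8],[0,0,-0.008]],[[0.25,0.05,9.2],[0,0,-0.008]],[[0.25,0.05,9.7],[0,0,-0.008]],[[0.25,0.05,9.7],[0,0,-0.008]]]'
```

```text
[ 0.4837584  -0.12862325  0.02      ] [352.88374181 231.61980064]
time: 2.08
tool_pos: [0.4862, -0.1345, 0.0029]
tool_rot: [-1.488, -2.766, 0.002]
contact_force: [0.7, -0.2, 0.3]
grip_width: 0.724
gripper_force: 0.0
```

```bash
python3 -m inch '[[[0.25,0,0],[0,0,0]],[[0.25,0,0],[0,0,0]],[[0.25,0,0],[0,0,0]],[[0.25,0,0],[0,0,0]],[[0.25,0,0],[0,0,0]],[[0.25,0,0],[0,0,0]],[[0.25,0,0],[0,0,0]],[[0.25,0,0],[0,0,0]]]' 255 30
python3 -m inch '[[[0.25,0,-3],[0,0,0]],[[0.25,0,-7],[0,0,0]],[[0.25,0,-11],[0,0,0]],[[0.25,0,-15],[0,0,0]],[[0.25,0,-19],[0,0,0]],[[0.25,0,-22],[0,0,0]],[[0.25,0,-24],[0,0,0]],[[0.25,0,-24],[0,0,0]]]'
python3 - <<'E'
from h import *
print(ctrl.state()['joint_pos'].round(2));to([.6267,-.0024,.26],down(np.radians(185.1)))
E
```

```text
time: 2.75
tool_pos: [0.4862, -0.1313, 0.0045]
tool_rot: [1.483, 2.767, 0.001]
contact_force: [-0.4, 0.1, 6.7]
grip_width: 0.267
gripper_force: 29.6
time: 3.42
tool_pos: [0.4867, -0.1292, 0.2483]
tool_rot: [1.48, 2.76, 0.004]
contact_force: [0.6, -0.6, -0.9]
grip_width: 0.267
gripper_force: 29.7
[ 0.61  0.41 -0.56  1.81  0.26  0.98  0.53]
shift cm [ 2.8  18.68 -1.07] turn [ 0.002  0.011 -1.073]
```

```bash
python3 -m inch '[[[0.4,2.7,-0.2],[0,0,-0.12]],[[0.8,5.3,-0.4],[0,0,-0.24]],[[1.2,8,-0.6],[0,0,-0.36]],[[1.6,10.7,-0.8],[0,0,-0.48]],[[2,13.3,-1],[0,0,-0.6]],[[2.4,16,-1.1],[0,0,-0.72]],[[2.7,18,-1.1],[0,0.005,-0.84]],[[2.8,18.7,-1.1],[0,0.01,-0.96]]]'
python3 -m inch '[[[0,0,0],[0,0,-0.11]],[[0,0,0],[0,0,-0.11]],[[0,0,0],[0,0,-0.11]]]'
python3 - <<'E'
from h import *
print(ctrl.state()['joint_pos'].round(2));to([.6267,-.0024,.168],down(np.radians(185.1)))
import cv2
a=ctrl.get_image("top")[:,:,::-1];b=ctrl.get_image("side")[:,:,::-1]
o=np.hstack([cv2.resize(a[150:270,210:330],(400,400),interpolation=2),cv2.resize(b[110:230,200:320],(400,400),interpolation=2)])
cv2.imwrite("pics/p4.png",o)
E
```

```text
time: 4.08
tool_pos: [0.6252, 0.0013, 0.253]
tool_rot: [-0.022, -3.132, -0.012]
contact_force: [0.3, 0.0, -0.9]
grip_width: 0.268
gripper_force: 29.7
time: 4.33
tool_pos: [0.6237, -0.0025, 0.253]
tool_rot: [0.131, -3.128, -0.008]
contact_force: [0.6, -0.4, 0.3]
grip_width: 0.266
gripper_force: 29.7
[ 0.41  0.67 -0.8   1.45  0.48  1.24  1.21]
shift cm [-0.39 -0.06  8.5 ] turn [ 0.005 -0.01  -0.006]
```

View pics/p4.png

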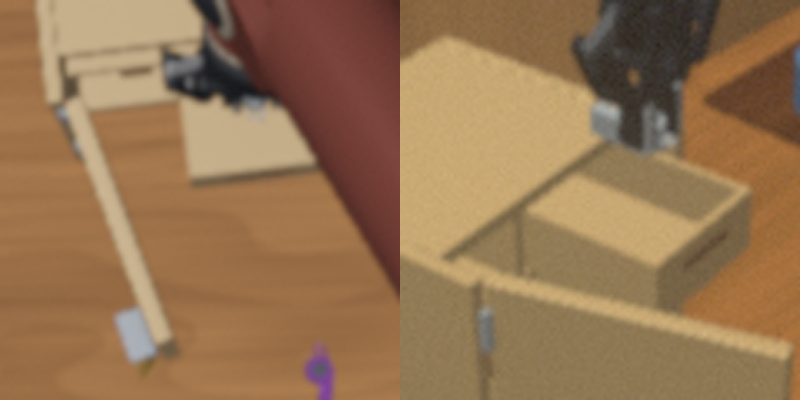

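The whistle hangs over the drawer mouth (side crop about (630,135)), and the drawer is open and clear below it. Now I'll lower, release and lift.

```bash
python3 -m inch '[[[-0.35,0,2],[0,-0.01,0]],[[-0.35,0,4],[0,-0.01,0]],[[-0.35,0,6],[0,-0.01,0]],[[-0.35,0,7.5],[0,-0.01,0]],[[-0.35,0,8.4],[0,-0.01,0]],[[-0.35,0,8.6],[0,-0.01,0]],[[-0.35,0,8.6],[0,-0.01,0]]]'
python3 -m inch '[[[0,0,0],[0,0,0]],[[0,0,0],[0,0,0]],[[0,0,0],[0,0,0]],[[0,0,-1],[0,0,0]],[[0,0,-4],[0,0,0]],[[0,0,-8],[0,0,0]],[[0,0,-12],[0,0,0]],[[0,0,-12],[0,0,0]]]' 128
python3 - <<'E'
from h import *
print(ctrl.state()['joint_pos'].round(2))
import cv2
b=ctrl.get_image("side")[:,:,::-1]
cv2.imwrite("pics/p5.png",cv2.resize(b[130:230,200:320],(600,500),interpolation=2))
# front-of-drawer target: 25mm ahead of face, tool x (width 22) along cabinet y
y=.0897;c=np.array([.752,.052]);
F=c+R.from_euler('z',y).as_matrix()[:2,:2]@np.array([-.1746-.055,-.043]);print("front",F)
to([*F,.26],down(np.radians(185.1)))
E
```

```text
time: 5.02
tool_pos: [0.6269, -0.0017, 0.1682]
tool_rot: [-0.134, 3.137, 0.008]
contact_force: [0.4, 0.0, 0.7]
grip_width: 0.268
gripper_force: 29.7
time: 5.68
tool_pos: [0.6309, 0.0004, 0.2989]
tool_rot: [-0.134, 3.119, 0.013]
contact_force: [0.1, 0.3, 0.7]
grip_width: 0.496
gripper_force: 0.0
[ 0.41  0.63 -0.82  1.38  0.46  1.3   1.23]
front [ 0.527175   -0.01139464]
shift cm [10.32 -0.25  3.36] turn [ 0.006  0.014 -0.003]
```

View pics/p5.png

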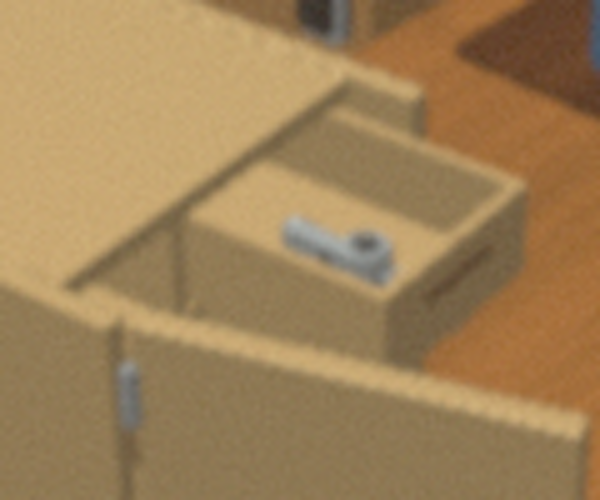

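The whistle lies in the drawer. I'll shut the fingers, go in front of the drawer and lower.

```bash
python3 -m inch '[[[3.5,0,1],[0,0.014,0]],[[7,-0.2,2],[0,0.014,0]],[[10.3,-0.25,4],[0,0.014,0]],[[10.5,-0.25,7],[0,0.014,0]],[[10.6,-0.25,10],[0,0.014,0]],[[10.6,-0.25,12],[0,0.014,0]],[[10.6,-0.25,12.3],[0,0.014,0]],[[10.6,-0.25,12.3],[0,0.014,0]]]' 255
python3 - <<'E'
from h import *
print(ctrl.state()['joint_pos'].round(2))
y=.0897;c=np.array([.752,.052]);
for lx in(-.1746-.014,-.093,-.091):
  F=c+R.from_euler('z',y).as_matrix()[:2,:2]@np.array([lx,-.043]);print("front",F)
  to([*F,.173],down(np.radians(185.1)))
E
```

```text
time: 6.4
tool_pos: [0.5208, -0.0132, 0.1642]
tool_rot: [0.135, -3.124, -0.008]
contact_force: [0.0, 0.1, -0.6]
grip_width: 0.0
gripper_force: 0.0
[ 0.49  0.62 -0.78  1.85  0.53  0.91  1.11]
front [ 0.56801017 -0.00772187]
shift cm [-4.74  0.14 -0.95] turn [ 0.006 -0.015 -0.003]
front [0.66322582 0.00084196]
shift cm [-14.3    0.17  -1.09] turn [ 0.006 -0.015 -0.003]
front [0.66521778 0.00102112]
shift cm [-14.5    0.18  -1.1 ] turn [ 0.006 -0.015 -0.003]
```

```bash
python3 -m inch '[[[-1.5,0,-0.8],[0,-0.015,0]],[[-3,0.1,-0.9],[0,-0.015,0]],[[-4,0.1,-0.9],[0,-0.015,0]],[[-4.8,0.1,-0.9],[0,-0.015,0]],[[-5.6,0.1,-0.9],[0,-0.015,0]],[[-6.6,0.1,-1],[0,-0.015,0]],[[-7.6,0.1,-1],[0,-0.015,0]],[[-8.6,0.1,-1],[0,-0.015,0]]]'
python3 -m inch '[[[-1,0,0],[0,0,0]],[[-2,0,0],[0,0,0]],[[-3,0,0],[0,0,0]],[[-4,0,0],[0,0,0]],[[-4.6,0,0],[0,0,0]],[[-5,0,0],[0,0,0]],[[-5.3,0,0],[0,0,0]],[[-5.3,0,0],[0,0,0]]]'
python3 - <<'E'
from h import *
F=[.66522,.00102,.173];to(F)
E
```

```text
time: 7.07
tool_pos: [0.6073, -0.0042, 0.1747]
tool_rot: [-0.136, 3.137, 0.009]
contact_force: [-1.8, -0.8, 1.0]
grip_width: -0.005
gripper_force: 0.8
time: 7.73
tool_pos: [0.6606, -0.0001, 0.1743]
tool_rot: [-0.135, 3.135, 0.009]
contact_force: [0.0, 0.1, 0.5]
grip_width: -0.003
gripper_force: 0.0
shift cm [-0.47  0.07  0.13] turn [0. 0. 0.]
```

```bash
python3 -m inch '[[[-0.2,0,0],[0,0,0]],[[-0.4,0,0],[0,0,0]],[[-0.5,0,0],[0,0,0]],[[-0.5,0,0],[0,0,0]]]'
python3 -m inch '[[[-0.15,0,0],[0,0,0]],[[-0.3,0,0],[0,0,0]],[[-0.3,0,0],[0,0,0]]]'
```

```text
time: 8.07
tool_pos: [0.6653, 0.0001, 0.1743]
tool_rot: [-0.135, 3.136, 0.008]
contact_force: [-0.6, -0.5, 0.8]
grip_width: -0.004
gripper_force: 0.4
time: 8.32
tool_pos: [0.6673, 0.0004, 0.1743]
tool_rot: [-0.135, 3.138, 0.008]
contact_force: [-3.2, -0.1, 3.7]
grip_width: 0.002
gripper_force: 2.1
```

```bash
python3 -m inch '[[[-0.15,0,0],[0,0,0]],[[-0.2,0,0],[0,0,0]],[[-0.2,0,0],[0,0,0]]]'
python3 -m inch '[[[-0.15,0,0],[0,0,0]],[[-0.2,0,0],[0,0,0]],[[-0.2,0,0],[0,0,0]]]'
```

```text
time: 8.57
tool_pos: [0.6673, 0.0004, 0.1743]
tool_rot: [0.136, -3.134, -0.006]
contact_force: [-8.3, -1.4, 5.1]
grip_width: -0.001
gripper_force: 4.5
time: 8.82
tool_pos: [0.6672, 0.0003, 0.1743]
tool_rot: [0.136, -3.13, -0.004]
contact_force: [-13.6, -1.8, 9.3]
grip_width: -0.004
gripper_force: 6.8
```

Drawer is against its stop at the expected place. I'll retreat, rise and check.

```bash
python3 -m inch '[[[0.6,0,0],[0,0,0]],[[2,0,-0.5],[0,0,0]],[[5,0,-3],[0,0,0]],[[8.5,0,-5],[0,0,0]],[[12,0,-7],[0,0,0]],[[15,1,-9],[0,0,0.08]],[[17.5,2,-11],[0,0,0.18]],[[19,3,-12],[0,0,0.28]]]'
python3 - <<'E'
from h import *
import cv2
print(ctrl.state()['joint_pos'].round(2))
H=np.array([.634,.144]);th=1.32;a=np.radians(-84.86)-th
d=np.array([np.cos(a),np.sin(a)]);n=np.array([d[1],-d[0]]) # outward normal -x
print("n",n)
P=H+.175*d+.036*n;print(P)
to([*P,.29],down(np.radians(185.1)-th))
a=ctrl.get_image("top")[:,:,::-1];b=ctrl.get_image("side")[:,:,::-1]
o=np.hstack([cv2.resize(a[85:265,205:325],(400,600),interpolation=2),cv2.resize(b[120:300,200:320],(400,600),interpolation=2)])
cv2.imwrite("pics/p6.png",o)
E
```

```text
time: 9.48
tool_pos: [0.4793, 0.0143, 0.2963]
tool_rot: [0.311, 3.119, 0.009]
contact_force: [0.5, 0.3, 0.3]
grip_width: 0.0
gripper_force: 0.0
[ 0.53  0.37 -0.83  1.79  0.3   1.11  0.96]
n [-0.33396432  0.94258572]
[0.45702478 0.11948933]
shift cm [4.27 9.87 0.66] turn [0.009 0.003 1.032]
```

View pics/p6.png

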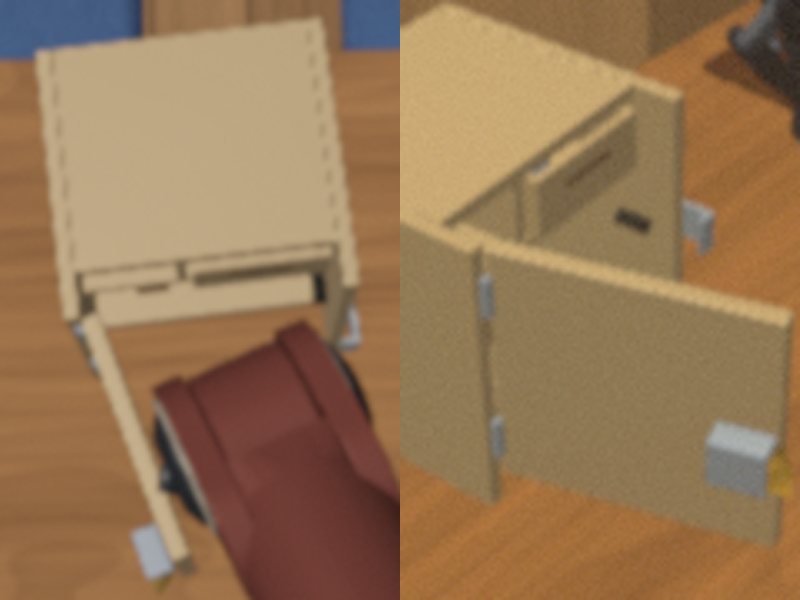

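The drawer is home (side crop about (580,170)), the whistle's glint shows inside it, and the door is unmoved. Next I'll go to the outside of the door.

```bash
python3 -m inch '[[[1,2.5,0],[0,0,0.12]],[[2,5,0],[0,0,0.24]],[[3,7.5,0],[0,0,0.36]],[[4,9.5,0.3],[0,0,0.48]],[[4.5,10.2,0.5],[0,0,0.6]],[[4.5,10.2,0.6],[0,0,0.72]],[[4.5,10.2,0.6],[0,0,0.84]],[[4.5,10.2,0.6],[0,0,0.96]]]'
python3 - <<'E'
from h import *
s=ctrl.state();print(s['joint_pos'].round(2),s['contact_force'])
to([.457,.1195,.187],down(np.radians(185.1)-1.32))
E
```

```text
time: 10.25
tool_pos: [0.4569, 0.1226, 0.2878]
tool_rot: [1.719, 2.63, 0.011]
contact_force: [0.4, 0.4, -0.6]
grip_width: -0.003
gripper_force: 0.0
[ 0.15  0.33 -0.61  1.82  0.21  1.06 -0.13] [ 0.40126794  0.42472903 -0.63572805]
shift cm [-0.33 -0.17 10.07] turn [ 0.006 -0.004  0.073]
```

```bash
python3 -m inch '[[[-0.1,-0.1,3],[0,0,0.07]],[[-0.2,-0.2,6],[0,0,0.07]],[[-0.2,-0.2,8.5],[0,0,0.07]],[[-0.2,-0.2,9.8],[0,0,0.07]],[[-0.2,-0.2,10.1],[0,0,0.07]],[[-0.2,-0.2,10.1],[0,0,0.07]]]'
python3 -m inch '[[[-0.4,0,0],[0,0,0]],[[-0.8,0,0],[0,0,0]],[[-1.2,0,0],[0,0,0]],[[-1.6,0,0],[0,0,0]],[[-2,0,0],[0,0,0]],[[-2.3,0,0],[0,0,0]],[[-2.5,0,0],[0,0,0]],[[-2.5,0,0],[0,0,0]]]'
cat >> h.py <<'E'
H=np.array([.634,.144])
def door():
    s=ctrl.state();p=s["tool_pos"];m=R.from_rotvec(s["tool_rot"]).as_matrix()
    yaw=np.degrees(np.arctan2(m[1,0],m[0,0]))%360;v=p[:2]-H
    r=np.hypot(*v);rr=np.sqrt(r*r-.011**2)
    th=-84.86-np.degrees(np.arctan2(v[1],v[0]))-np.degrees(np.arctan2(.011,rr))
    th=(th+180)%360-180
    t=np.radians(th)
    pd=np.array([np.cos(np.radians(5.14)-t),np.sin(np.radians(5.14)-t)])
    print("r %.4f theta_contact %.4f yaw->theta %.4f z %.3f push N %.1f"%(rr,t,np.radians(185.1-yaw),p[2],-s["contact_force"][:2]@pd))
E
python3 -c "from h import *;door()"
```

```text
time: 10.75
tool_pos: [0.4552, 0.1204, 0.1862]
tool_rot: [-1.802, -2.57, -0.009]
contact_force: [-0.9, -0.4, 0.5]
grip_width: -0.001
gripper_force: 0.0
time: 11.42
tool_pos: [0.4634, 0.0963, 0.1873]
tool_rot: [-1.805, -2.57, -0.009]
contact_force: [-0.3, 0.4, -0.2]
grip_width: -0.003
gripper_force: 0.0
r 0.1768 theta_contact 1.3259 yaw->theta 1.3138 z 0.187 push N 0.5
```

```bash
python3 -m inch '[[[-0.7,-0.03,0],[0,0,-0.04]],[[-1.4,-0.03,0],[0,0,-0.08]],[[-2.1,-0.01,0],[0,0,-0.12]],[[-2.8,0.05,0],[0,0,-0.16]],[[-3.5,0.13,0],[0,0,-0.2]],[[-4.2,0.24,0],[0,0,-0.24]],[[-4.9,0.38,0],[0,0,-0.28]],[[-5.6,0.54,0],[0,0,-0.32]]]'
python3 -c "from h import *;door()"
python3 -m inch '[[[-0.7,-0.03,0],[0,0,-0.04]],[[-1.4,-0.03,0],[0,0,-0.08]],[[-2.1,-0.01,0],[0,0,-0.12]],[[-2.8,0.05,0],[0,0,-0.16]],[[-3.5,0.13,0],[0,0,-0.2]],[[-4.2,0.24,0],[0,0,-0.24]],[[-4.9,0.38,0],[0,0,-0.28]],[[-5.6,0.54,0],[0,0,-0.32]]]'
python3 -c "from h import *;door()"
```

```text
time: 12.08
tool_pos: [0.4871, 0.0462, 0.187]
tool_rot: [-1.368, -2.827, -0.01]
contact_force: [-0.3, 0.0, -0.6]
grip_width: -0.001
gripper_force: 0.3
r 0.1762 theta_contact 1.0108 yaw->theta 0.9903 z 0.187 push N 0.2
time: 12.75
tool_pos: [0.5257, 0.0055, 0.1867]
tool_rot: [-0.9, -3.009, -0.009]
contact_force: [-1.0, 0.3, 0.2]
grip_width: 0.001
gripper_force: 0.4
r 0.1755 theta_contact 0.6906 yaw->theta 0.6704 z 0.187 push N 1.0
```

```bash
python3 -m inch '[[[-0.7,-0.03,0],[0,0,-0.04]],[[-1.4,-0.03,0],[0,0,-0.08]],[[-2.1,-0.01,0],[0,0,-0.12]],[[-2.8,0.05,0],[0,0,-0.16]],[[-3.5,0.13,0],[0,0,-0.2]],[[-4.2,0.24,0],[0,0,-0.24]],[[-4.9,0.38,0],[0,0,-0.28]],[[-5.6,0.54,0],[0,0,-0.32]]]'
python3 -c "from h import *;door()"
python3 -m inch '[[[-0.35,0,0],[0,0,-0.02]],[[-0.7,-0.03,0],[0,0,-0.04]],[[-1.05,-0.03,0],[0,0,-0.06]],[[-1.4,-0.03,0],[0,0,-0.08]],[[-1.75,-0.02,0],[0,0,-0.1]],[[-2.1,-0.01,0],[0,0,-0.12]],[[-2.3,0,0],[0,0,-0.13]],[[-2.3,0,0],[0,0,-0.13]]]'
python3 -c "
from h import *;door();print(ctrl.state()['joint_pos'].round(2))"
```

```text
time: 13.42
tool_pos: [0.5753, -0.0212, 0.1865]
tool_rot: [-0.41, -3.114, -0.008]
contact_force: [-0.1, 0.2, 0.5]
grip_width: -0.001
gripper_force: 0.6
r 0.1750 theta_contact 0.3684 yaw->theta 0.3507 z 0.187 push N 0.1
time: 14.08
tool_pos: [0.5986, -0.0268, 0.1868]
tool_rot: [0.209, 3.132, 0.01]
contact_force: [-0.4, 0.1, 0.2]
grip_width: 0.0
gripper_force: 0.4
r 0.1741 theta_contact 0.2308 yaw->theta 0.2225 z 0.187 push N 0.4
[ 0.48  0.7  -0.8   1.62  0.55  1.06  0.95]
```

```bash
python3 -m inch '[[[-0.15,0,0],[0,0,-0.009]],[[-0.3,0,0],[0,0,-0.018]],[[-0.45,0,0],[0,0,-0.027]],[[-0.6,-0.01,0],[0,0,-0.036]],[[-0.75,-0.02,0],[0,0,-0.045]],[[-0.9,-0.02,0],[0,0,-0.05]]]'
python3 -c "
from h import *;door()"
```

```text
time: 14.58
tool_pos: [0.6071, -0.0283, 0.187]
tool_rot: [0.13, 3.137, 0.009]
contact_force: [-1.4, 0.1, -0.5]
grip_width: 0.003
gripper_force: 0.7
r 0.1740 theta_contact 0.1815 yaw->theta 0.1721 z 0.187 push N 1.4
```

```bash
python3 -m inch '[[[-0.15,0,0],[0,0,-0.009]],[[-0.3,0,0],[0,0,-0.017]],[[-0.45,0,0],[0,0,-0.025]],[[-0.5,0,0],[0,0,-0.029]]]'
python3 -c "
from h import *;door()"
python3 -m inch '[[[-0.15,0,0],[0,0,-0.009]],[[-0.3,0,0],[0,0,-0.017]],[[-0.4,0,0],[0,0,-0.023]]]'
python3 -c "
from h import *;door()"
```

```text
time: 14.92
tool_pos: [0.6123, -0.0288, 0.187]
tool_rot: [0.085, 3.138, 0.009]
contact_force: [-1.2, -1.6, 0.0]
grip_width: 0.001
gripper_force: 0.7
r 0.1739 theta_contact 0.1514 yaw->theta 0.1434 z 0.187 push N 1.1
time: 15.17
tool_pos: [0.6162, -0.029, 0.187]
tool_rot: [0.049, 3.138, 0.009]
contact_force: [-1.4, -0.0, -0.0]
grip_width: -0.001
gripper_force: 0.7
r 0.1735 theta_contact 0.1288 yaw->theta 0.1202 z 0.187 push N 1.4
```

```bash
python3 -m inch '[[[-0.15,0,0],[0,0,-0.009]],[[-0.3,0,0],[0,0,-0.017]],[[-0.3,0,0],[0,0,-0.017]]]'
python3 -c "
from h import *;door()"
python3 -m inch '[[[-0.15,0,0],[0,0,-0.009]],[[-0.3,0,0],[0,0,-0.017]],[[-0.3,0,0],[0,0,-0.017]]]'
python3 -c "
from h import *;door()"
```

```text
time: 15.42
tool_pos: [0.6195, -0.0289, 0.187]
tool_rot: [0.023, 3.138, 0.01]
contact_force: [-1.5, -1.4, 0.2]
grip_width: -0.003
gripper_force: 0.5
r 0.1731 theta_contact 0.1102 yaw->theta 0.1034 z 0.187 push N 1.5
time: 15.67
tool_pos: [0.6224, -0.029, 0.187]
tool_rot: [-0.004, 3.138, 0.009]
contact_force: [-0.9, -0.6, -0.5]
grip_width: 0.004
gripper_force: 0.5
r 0.1731 theta_contact 0.0933 yaw->theta 0.0865 z 0.187 push N 0.9
```

```bash
python3 -m inch '[[[-0.15,0,0],[0,0,-0.009]],[[-0.3,0,0],[0,0,-0.017]],[[-0.3,0,0],[0,0,-0.017]]]'
python3 -c "
from h import *;door()"
python3 -m inch '[[[-0.15,0,0],[0,0,-0.009]],[[-0.3,0,0],[0,0,-0.017]],[[-0.3,0,0],[0,0,-0.017]]]'
python3 -c "
from h import *;door()"
```

```text
time: 15.92
tool_pos: [0.6253, -0.0291, 0.187]
tool_rot: [-0.031, 3.138, 0.009]
contact_force: [-0.3, -0.4, 0.3]
grip_width: -0.003
gripper_force: 0.5
r 0.1729 theta_contact 0.0761 yaw->theta 0.0695 z 0.187 push N 0.3
time: 16.17
tool_pos: [0.6283, -0.029, 0.187]
tool_rot: [-0.057, 3.138, 0.009]
contact_force: [-0.8, -0.3, 0.5]
grip_width: -0.001
gripper_force: 0.5
r 0.1727 theta_contact 0.0588 yaw->theta 0.0525 z 0.187 push N 0.8
```

```bash
python3 -m inch '[[[-0.15,0,0],[0,0,-0.009]],[[-0.3,0,0],[0,0,-0.017]],[[-0.3,0,0],[0,0,-0.017]]]'
python3 -c "
from h import *;door()"
python3 -m inch '[[[-0.15,0,0],[0,0,-0.009]],[[-0.3,0,0],[0,0,-0.017]],[[-0.3,0,0],[0,0,-0.017]]]'
python3 - <<'E'
from h import *;door()
import cv2
b=ctrl.get_image("side")[:,:,::-1];a=ctrl.get_image("top")[:,:,::-1]
o=np.hstack([cv2.resize(a[150:250,215:335],(400,333),interpolation=2),cv2.resize(b[140:240,200:320],(400,333),interpolation=2)])
cv2.imwrite("pics/p7.png",o)
E
```

```text
time: 16.42
tool_pos: [0.6308, -0.0289, 0.1869]
tool_rot: [-0.084, 3.139, 0.008]
contact_force: [-2.1, -0.9, 0.9]
grip_width: 0.0
gripper_force: 1.2
r 0.1726 theta_contact 0.0448 yaw->theta 0.0354 z 0.187 push N 2.1
time: 16.67
tool_pos: [0.6333, -0.029, 0.187]
tool_rot: [-0.111, 3.139, 0.008]
contact_force: [-3.9, -1.7, 2.9]
grip_width: -0.003
gripper_force: 2.4
r 0.1727 theta_contact 0.0299 yaw->theta 0.0185 z 0.187 push N 4.0
```

View pics/p7.png

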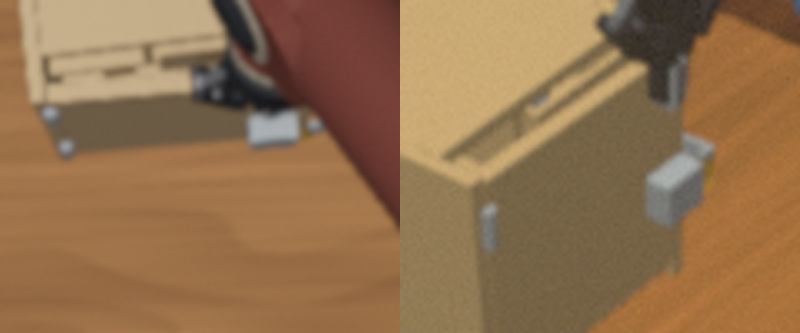

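The fingers are on the door by its free edge, the door is nearly shut and the tongue is at the keeper (side crop about (705,170)). The force is climbing, so I'll continue in small steps.

```bash
python3 -m inch '[[[-0.1,0,0],[0,0,-0.006]],[[-0.2,0,0],[0,0,-0.011]],[[-0.2,0,0],[0,0,-0.011]]]'
python3 -c "
from h import *;door()"
python3 -m inch '[[[-0.1,0,0],[0,0,-0.006]],[[-0.2,0,0],[0,0,-0.011]],[[-0.2,0,0],[0,0,-0.011]]]'
python3 -c "
from h import *;door()"
```

```text
time: 17.02
tool_pos: [0.6352, -0.029, 0.1869]
tool_rot: [-0.128, 3.138, 0.007]
contact_force: [-4.7, -3.0, 3.3]
grip_width: -0.003
gripper_force: 2.7
r 0.1727 theta_contact 0.0193 yaw->theta 0.0078 z 0.187 push N 4.9
time: 17.27
tool_pos: [0.6369, -0.029, 0.1869]
tool_rot: [0.145, -3.138, -0.007]
contact_force: [-6.4, -2.6, 3.5]
grip_width: -0.001
gripper_force: 3.0
r 0.1727 theta_contact 0.0096 yaw->theta -0.0031 z 0.187 push N 6.6
```

```bash
python3 -m inch '[[[-0.1,0,0],[0,0,-0.006]],[[-0.2,0,0],[0,0,-0.011]],[[-0.2,0,0],[0,0,-0.011]]]'
python3 -c "
from h import *;door()"
python3 -m inch '[[[-0.1,0,0],[0,0,-0.006]],[[-0.15,0,0],[0,0,-0.008]],[[-0.15,0,0],[0,0,-0.008]]]'
python3 -c "
from h import *;door()"
```

```text
time: 17.52
tool_pos: [0.6385, -0.029, 0.1869]
tool_rot: [0.162, -3.137, -0.006]
contact_force: [-5.9, -2.6, 3.7]
grip_width: -0.003
gripper_force: 3.4
r 0.1727 theta_contact -0.0002 yaw->theta -0.0140 z 0.187 push N 6.1
time: 17.77
tool_pos: [0.6423, -0.0279, 0.1871]
tool_rot: [-0.174, 3.132, 0.01]
contact_force: [-0.2, -0.5, 0.3]
grip_width: -0.002
gripper_force: 0.6
r 0.1718 theta_contact -0.0228 yaw->theta -0.0222 z 0.187 push N 0.2
```

The force dropped, which fits the snap. I'll push gently to feel the rubber stop.

```bash
python3 -m inch '[[[-0.1,0,0],[0,0,0]],[[-0.2,0,0],[0,0,0]],[[-0.2,0,0],[0,0,0]]]'
python3 -c "
from h import *;door()"
python3 -m inch '[[[-0.1,0,0],[0,0,0]],[[-0.15,0,0],[0,0,0]],[[-0.15,0,0],[0,0,0]]]'
python3 -c "
from h import *;door()"
```

```text
time: 18.02
tool_pos: [0.6433, -0.0278, 0.1871]
tool_rot: [-0.175, 3.135, 0.008]
contact_force: [-3.6, -1.2, 2.0]
grip_width: 0.001
gripper_force: 1.7
r 0.1717 theta_contact -0.0282 yaw->theta -0.0222 z 0.187 push N 3.7
time: 18.27
tool_pos: [0.6435, -0.0278, 0.1871]
tool_rot: [0.175, -3.136, -0.007]
contact_force: [-5.8, -2.2, 4.8]
grip_width: -0.001
gripper_force: 3.2
r 0.1717 theta_contact -0.0293 yaw->theta -0.0225 z 0.187 push N 6.0
```

```bash
python3 -m inch '[[[-0.1,0,0],[0,0,0]],[[-0.2,0,0],[0,0,0]],[[-0.2,0,0],[0,0,0]]]'
python3 -c "
from h import *;door()"
python3 -m inch '[[[-0.05,0,0],[0,0,0]],[[-0.1,0,0],[0,0,0]],[[-0.1,0,0],[0,0,0]]]'
python3 -c "
from h import *;door()"
```

```text
time: 18.52
tool_pos: [0.6437, -0.0278, 0.1871]
tool_rot: [0.175, -3.132, -0.006]
contact_force: [-9.3, -2.2, 6.6]
grip_width: 0.001
gripper_force: 5.3
r 0.1717 theta_contact -0.0307 yaw->theta -0.0228 z 0.187 push N 9.5
time: 18.77
tool_pos: [0.6438, -0.0278, 0.1871]
tool_rot: [0.175, -3.13, -0.005]
contact_force: [-11.9, -2.5, 7.1]
grip_width: -0.003
gripper_force: 6.2
r 0.1717 theta_contact -0.0314 yaw->theta -0.0229 z 0.187 push N 12.1
```

```bash
python3 -m inch '[[[0.3,0,0],[0,0,0]],[[0.7,0,0],[0,0,0]],[[1.5,0,0],[0,0,0]],[[4,0,-1],[0,0,0]],[[7.5,0,-3],[0,0,0]],[[10,0,-6],[0,0,0]],[[12,0,-9],[0,0,0]],[[12,0,-9],[0,0,0]]]'
python3 -m inch '[[[2,-3,0],[0,0,0]],[[3,-6,0],[0,0,0]],[[4,-9,0],[0,0,0]],[[4,-12,0],[0,0,0]],[[4,-15,0],[0,0,0]],[[4,-18,0],[0,0,0]],[[4,-20,0],[0,0,0]],[[4,-20,0],[0,0,0]]]'
python3 - <<'E'
from h import *
import cv2
b=ctrl.get_image("side")[:,:,::-1];a=ctrl.get_image("top")[:,:,::-1]
o=np.hstack([cv2.resize(a[80:280,200:420],(440,400),interpolation=2),cv2.resize(b[110:290,130:292],(360,400),interpolation=2)])
cv2.imwrite("pics/p8.png",o)
E
```

```text
time: 19.43
tool_pos: [0.5286, -0.0394, 0.2825]
tool_rot: [-0.176, 3.124, 0.006]
contact_force: [0.7, 0.7, 0.6]
grip_width: 0.002
gripper_force: 0.0
time: 20.1
tool_pos: [0.5112, -0.2509, 0.2743]
tool_rot: [-0.159, 3.133, 0.005]
contact_force: [-0.5, -0.7, -0.9]
grip_width: 0.0
gripper_force: 0.0
```

View pics/p8.png

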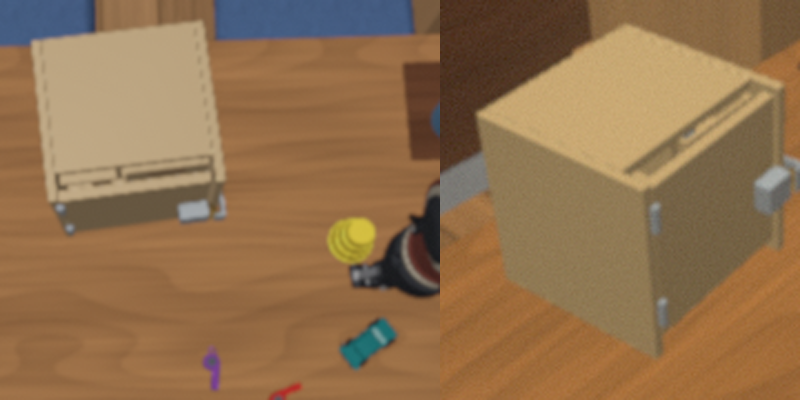

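The door has stayed flush shut for over a second with the latch case at the keeper (top crop about (200,210)). The drawer is home, and the cups and car have not moved.

```bash
python3 -c "
from bench import ctrl
print(ctrl.sign_off())"
```

```text
the job is handed in; nothing more can be done
None
```

The job is handed in at about 20 s: the whistle is in the drawer, the drawer is home, and the door latched and stayed shut; the highest door push I read was 12.1 N.

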